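Wedge the sagging spool leaf level

ROBOT

A 6-joint arm with a two-finger parallel gripper is mounted at the origin on the work surface; the furniture and walls round the work are solid. World frame = base frame: x ahead of the robot, y to its left, z up, the work surface at z = 0. Lengths are in m, angles in rad, forces in N, time in s.
With the tool pointing down it reaches from about 0.425 to 0.95 m from the base axis. Payload 14.7 kg.
Tool frame: the origin (TCP) lies between the finger pads; the fingertips stand 11 mm ahead of it and the grasp point (between the pads) lies 8 mm behind it; z points along the fingers, y is the line along which they close (so a half turn about z gives the same grasp; the last joint's range is limited). The gripper opens to 85 mm and grips with 20 to 120 N. Pads are 22 mm wide; open, the fingers measure 114 mm over their backs; the gripper's body (76 mm by 85 mm) begins 54 mm behind the grasp point. The pads swing forward as they close: fully open they stand 13 mm farther back than shut.
Start: joints at [1.265, 0.48, 1.596, -0, 1.065, -0.047], TCP at [0.166, 0.628, 0.242] pointing down, gripper open.
Joint ranges: [-2.75, 2.75], [-0.82, 2.05], [0.23, 2.67], [-1.56, 4.7], [0.09, 2.69], [-2.92, 2.92]. Speed limits (rad/s): [1.89, 1.89, 2.39, 3.01, 3.01, 3.01].

INTERFACE

Orientations are given as a 3x3 rotation matrix whose columns are the frame's x, y, z axes.
In Python, from rig import arm gives the robot as it stands.
- The arm moves only by the tool play_rows, never from a script. Its argument "plan" is a list of rows, each an object of numbers: "hand": the opening in per cent of the stroke, from 0 (shut) to 100 (fully open); "dx", "dy", "dz": the shift along the tool's x, y, z in mm; "roll": the turn about the tool's z in degrees. A call has 1 to 20 rows; each row shifts and turns the commanded pose from where the row before left it, along the tool's axes as they then stand; what a row does not reach is not made up. A row lasts 1/12 s, in which the tool goes at most 41.7 mm and 7.16 degrees, less where a joint would pass 70% of its speed; a pose out of reach is approached as far as the arm can. A call with a gripper value outside its range is refused whole. The fingers move at their own pace and stop on an object; the grip force is fixed at half the most. Time passes only in rows, so rows that do not move let the fingers close. It gives the time, the measured TCP pose, the force, the opening and the grip force at its end, in the units of the state.
- arm.state(): the state, without advancing time (a new reading comes with each control period).
- arm.read_camera(name): name is "scene" or "top" or "wrist"; returns a dict with "color" (384x512x3 uint8, red, green, blue), "intrinsics" (3x3 intrinsics, pixels), "distortion" ([k1, k2, p1, p2, k3] as OpenCV has them; the pictures are not rectified), "rvec" (rotation vector, rad) and "tvec" (3), from world to camera coordinates, as OpenCV has them; the wrist camera has in their place "hand_eye" (4x4, takes a point from camera to tool coordinates, whose origin is the TCP and whose axes are the flange's). Camera axes: x right, y down, z forward; pixel columns grow to the right and rows downward; lengths in m; the calibration is good to about 2 mm. A picture is of the moment at which its call begins: read the wrist's pose just before it. There is no depth.
- arm.sign_off(): hands the job in; it is judged then, once.
The state is a dict: "time": time; "qpos": joint angles; "qvel": joint speeds; "effort": joint torques, N m; "eef_pos": TCP position; "tcp_rot": TCP orientation; "wrist_force": force on the tool from outside, world axes, zero at the start; "ft_torque": the same for the moment, N m; "opening": finger opening in m; "grasp_force": force on a finger pad.
Only numpy, scipy, OpenCV 4.12 (cv2) and the standard library are available. Lean on these libraries where they do the work, as an engineer would, in place of code of your own. Each camera call takes 0.05 s, during which the arm holds its last target. There are 200 camera calls.

TASK

The free edge of the hinged spool leaf has sagged. Push the orange wedge, thin end first, under that edge until the leaf is level, its top flush with the dark side rails, and leave it resting on the wedge. Raise the leaf only with the wedge, not with the gripper, and leave the black spool, the eraser and the pin tin beside it where they are.

Things in the scene. Friction and masses are not known exactly. Their poses are not given: they have to be found in the camera images.
- stand: Fixed dark wooden stand, 260 mm wide (its y), x = -85 to +117 mm, 40 mm high: two side rails (16 mm wide, centred at y = +-122 mm) and a back block (x = 93 to 117 mm); the front, at -x, is open. Origin: on the work surface under the middle of the leaf, z up. The wedge goes under the leaf along the stand's +x; the space between the rails is empty.
- leaf (a joint): Hinge angle (rad) of the plywood leaf between the rails, 178 x 222 x 12 mm, about 0.6 kg with the three spools fixed on it (58 mm tall, 75 mm or more behind its free edge). 0: level, top 40 mm above the work surface, flush with the rails, underside at 28 mm. Negative: free edge low; it falls to a stop at -0.10. Positive: too high (to 0.10). Axis along the stand's y at x = 90, z = 34 mm. No spring.
- leaf_edge (a point): Middle of the lower corner of the leaf's free edge (the edge trimmed with a bright aluminium strip), 180 mm from the hinge, at x = -90 mm of the stand; 28 mm above the work surface when level, about 10 mm at the start.
- wedge: Loose orange wedge, 120 mm long (its x), 44 mm wide, about 100 g, lying flat before the leaf's free edge, thin end toward it. Origin: centre of its underside. Height grows evenly from 4 mm at the thin end (x = +60 mm) to 37 mm (x = -58 mm): 28 mm at x = -25 mm. The thick end is a flat upright face with black ribs, x = -61 mm, good to push. It stays under the leaf by friction when let go.
- wedge_tip (a point): Middle of the wedge's thin end, on its underside (wedge x = +60 mm).
- wedge_heel (a point): Middle of the wedge's upright thick end, 15 mm above its underside (wedge x = -60 mm).
- thread_black: Loose spool of black thread standing upright, 37 mm across, 60 mm tall; origin: centre of its underside. Bystander.
- eraser: Loose pink eraser, 19 x 40 x 11 mm; origin: centre of its underside. Bystander.
- pin_tin: Loose closed green tin box, 66 x 95 x 22 mm; origin: centre of its underside. Bystander.
Not all that is in view belongs to the job. There is more than one size of the wedge; the one meant has the size given above.

How it is judged:
On the way:
1. the wedge is under the free edge and begins to carry the leaf, which is still low (contact force between wedge and leaf above 0.5 N and value of joint leaf below -0.022 rad).
At the end, for the whole second after the job is handed in: The leaf is level within 0.02 rad (its free edge within 3.5 mm of flush) and rests on the wedge, which lies flat and still on the work surface; the black spool stands upright and it, the eraser and the pin tin are within 30 mm of where they were (value of joint leaf between -0.02 and 0.02 rad and contact force between wedge and leaf above 0.5 N and angle between wedge's own z axis and vertical below 0.06 rad and linear speed of wedge below 0.01 m/s and distance of each of thread_black, eraser, pin_tin from where it was at the start of the episode below 0.03 m and angle between thread_black's own z axis and vertical below 0.2 rad); the robot touches nothing.
It fails at once if the robot bears on the leaf or its spools with more than 3 N (contact force between any of the fingers, the arm and leaf above 3 N).
It also fails if it takes over 38 s, if anything falls off the work surface, if the arm or the gripper's body presses on something with over 40 N, if the wrist force passes 120 N, or if a joint passes its speed limit or range.

## Working session

There is one attempt and no reset: what is moved stays moved. The work goes in short steps, Python scripts to look and compute and a tool call to move; the robot and the scene stay as the last step left them, time stands still between calls to the robot, and variables do not carry over. Pictures are saved under pics/ and viewed, at most 10 in all, crops included, and the job is handed in when it is done.

Besides the shell and the picture viewer there is one more tool, called as a command line: name --argument value ..., lists and objects as JSON in quotes. play_rows: Moves the arm, as the interface text tells. Its arguments: {"type":"object","properties":{"plan":{"type":"array","items":{"type":"object","properties":{"hand":{"type":"number"},"dx":{"type":"number"},"dy":{"type":"number"},"dz":{"type":"number"},"roll":{"type":"number"}}}}},"required":["plan"]}

```bash
mkdir -p pics; cat > h.py <<'E'
from rig import arm
import numpy as np, cv2
def snap(n,f):
    s=arm.state(); c=arm.read_camera(n); cv2.imwrite(f'pics/{f}.png',c['color'][:,:,::-1]); np.savez(f'pics/{f}.npz',R=s['tcp_rot'],p=s['eef_pos'],**c); return c
def w(f,uv,z):
    c=np.load(f'pics/{f}.npz'); u=cv2.undistortPoints(np.array(uv,float).reshape(-1,1,2),c['intrinsics'],c['distortion']).reshape(-1,2)
    d=np.c_[u,np.ones(len(u))]
    if 'rvec' in c: R=cv2.Rodrigues(c['rvec'])[0]; o=-R.T@c['tvec'].ravel(); d=d@R
    else:
        H=c['hand_eye']; o=c['R']@H[:3,3]+c['p']; d=d@(c['R']@H[:3,:3]).T
    z=np.broadcast_to(z,len(u)); return o+d*((z-o[2])/d[:,2])[:,None]
E
python3 - <<'E'
from h import *
a=snap('scene','s0')['color'];b=snap('top','t0')['color']
cv2.imwrite('pics/t0x.png',cv2.resize(b,(800,600))[:,:,::-1])
cv2.imwrite('pics/s0x.png',cv2.resize(a,(800,600))[:,:,::-1])
s=arm.state();print(s['time'],s['eef_pos'],s['tcp_rot'],s['opening'])
E
```

```text
0.1 [0.16622976 0.62799462 0.24171305] [[-9.66695272e-01  2.55929952e-01 -3.31893584e-04]
 [ 2.55930165e-01  9.66694630e-01 -1.11471803e-03]
 [ 3.55500147e-05 -1.16253423e-03 -9.99999324e-01]] 0.08529985501549497
```

View pics/t0x.png

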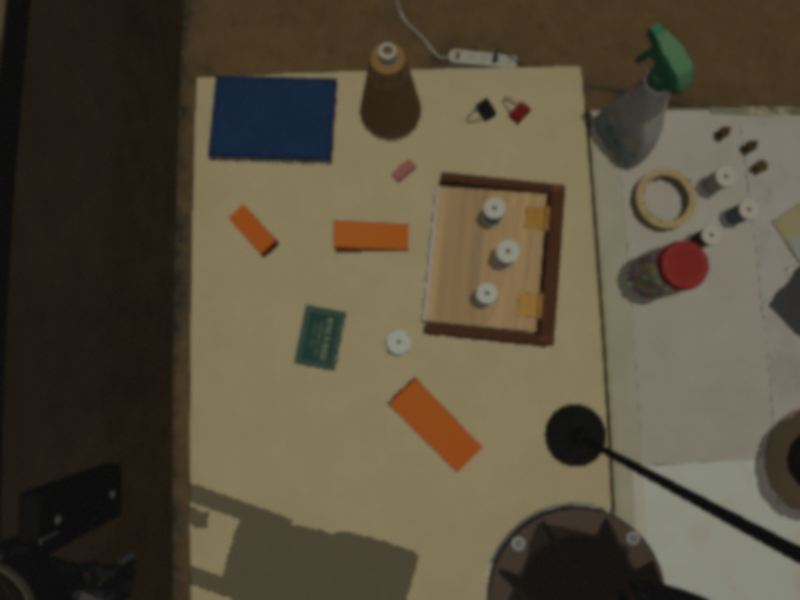

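View pics/s0x.png

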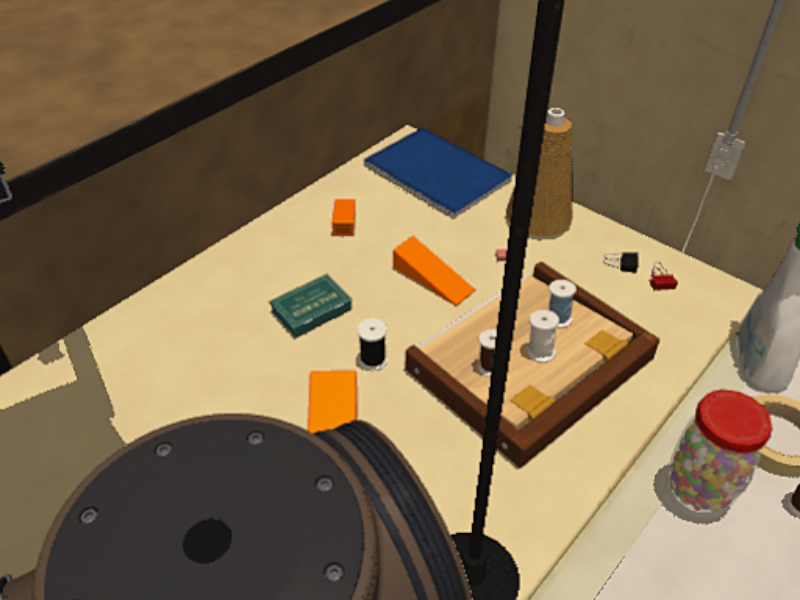

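The top view (800x600) shows three orange wedges: a small one at (254,230), a middle one at (371,236) and a large one at (435,424). The leaf's free edge is the bright strip from (440,185) to (426,322). The black spool is at (398,343), the tin at (320,337) and the eraser at (403,170). The middle wedge fits the description; next I check it in a close crop with measured sizes.

```bash
python3 - <<'E'
from h import *
k=.64
def W(l,z): return w('t0',np.array(l)*k,z)
np.set_printoptions(precision=4,suppress=True)
print('mid',W([(334,221),(334,249)],.037),W([(408,225),(408,250)],.004))
print('small',W([(230,218),(268,255)],.01),'big',W([(403,392),(469,457)],.02))
print('rails',W([(443,174),(425,334),(564,186),(552,344)],.04))
print('edge',W([(439,186),(427,321)],.022))
print('spool,tin,eraser',W([(398,343)],.06),W([(320,337)],.022),W([(403,170)],.011))
i=cv2.imread('pics/t0.png')[125:230,195:335]; cv2.imwrite('pics/c1.png',cv2.resize(i,(800,600),interpolation=cv2.INTER_CUBIC))
E
```

```text
mid [[0.6028 0.3641 0.037 ]
 [0.5573 0.3647 0.037 ]] [[0.6007 0.2457 0.004 ]
 [0.5586 0.247  0.004 ]]
small [[0.6206 0.54   0.01  ]
 [0.5563 0.4764 0.01  ]] big [[0.3295 0.262  0.02  ]
 [0.2262 0.1624 0.02  ]]
rails [[ 0.6741  0.1875  0.04  ]
 [ 0.4185  0.2253  0.04  ]
 [ 0.6492 -0.0067  0.04  ]
 [ 0.3969  0.0286  0.04  ]]
edge [[0.6601 0.1933 0.022 ]
 [0.4398 0.2207 0.022 ]]
spool,tin,eraser [[0.4053 0.2673 0.06  ]] [[0.4194 0.3909 0.022 ]] [[0.6928 0.2512 0.011 ]]
```

View pics/c1.png

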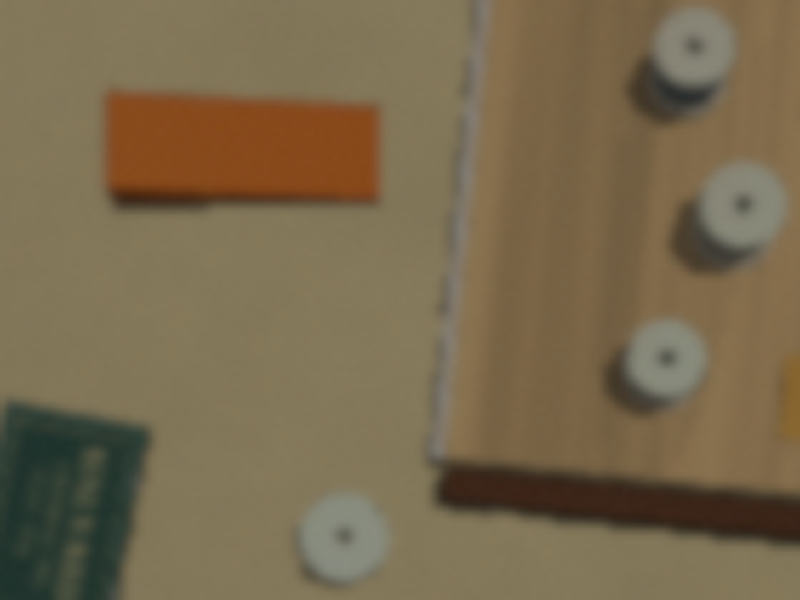

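The crop shows a wedge measuring 119 x 44 mm, with its thick end on the left (its shadow is there) and its thin end toward the leaf. It is the right one. The plan is to grip the thick end by its sides, straighten it by about 7°, slide it in and release.

play_rows --plan '[{"hand": 100, "dx": -23.6, "dy": -8.2}, {"hand": 100, "dx": -23.6, "dy": -8.2}, {"hand": 100, "dx": -23.6, "dy": -8.2}, {"hand": 100, "dx": -23.6, "dy": -8.2}, {"hand": 100, "dx": -23.6, "dy": -8.2}, {"hand": 100, "dx": -23.6, "dy": -8.2}, {"hand": 100, "dx": -23.6, "dy": -8.2}, {"hand": 100, "dx": -23.6, "dy": -8.2}, {"hand": 100, "dx": -23.6, "dy": -8.2}, {"hand": 100, "dx": -23.6, "dy": -8.2}, {"hand": 100, "dx": -23.6, "dy": -8.2}, {"hand": 100, "dx": -23.6, "dy": -8.2}, {"hand": 100, "dx": -23.6, "dy": -8.2}, {"hand": 100, "dx": -23.6, "dy": -8.2}, {"hand": 100, "dx": -23.6, "dy": -8.2}, {"hand": 100, "dx": -23.6, "dy": -8.2}, {"hand": 100, "dx": -23.6, "dy": -8.2}, {"hand": 100, "dx": -23.6, "dy": -8.2}, {"hand": 100, "dx": -23.6, "dy": -8.2}, {"hand": 100, "dx": -23.6, "dy": -8.2}]'

```text
$.plan[0]: bad value
```

play_rows --plan '[{"hand": 100, "roll": 6.8}, {"hand": 100, "roll": 6.8}, {"hand": 100, "roll": 6.8}, {"hand": 100, "roll": 6.8}, {"hand": 100, "roll": 6.8}, {"hand": 100, "roll": 6.8}, {"hand": 100, "roll": 6.8}, {"hand": 100, "roll": 6.8}, {"hand": 100, "roll": 6.8}, {"hand": 100, "roll": 6.8}, {"hand": 100, "roll": 6.8}, {"hand": 100}]'

```text
$.plan[0]: bad value
```

```bash
python3 - <<'E'
from h import *
s=arm.state();print(s['time'],s['eef_pos'],s['tcp_rot'].round(3),s['qpos'].round(2))
c=snap('wrist','w1')['color'];cv2.imwrite('pics/w1x.png',cv2.resize(c,(800,600),interpolation=cv2.INTER_CUBIC)[:,:,::-1])
E
```

```text
0.1 [0.16622976 0.62799462 0.24171305] [[-0.967  0.256 -0.   ]
 [ 0.256  0.967 -0.001]
 [ 0.    -0.001 -1.   ]] [ 1.27  0.48  1.6  -0.    1.07 -0.05]
```

View pics/w1x.png

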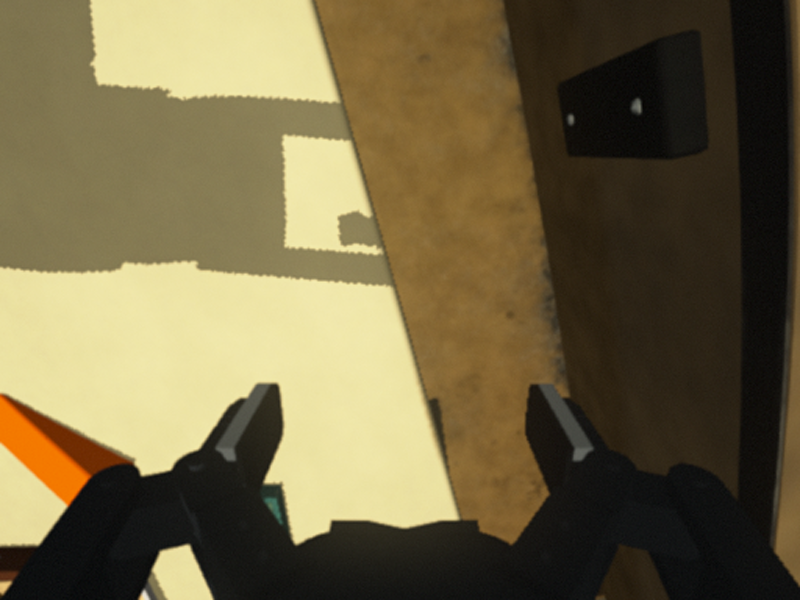

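The picture shows the start view: the moves were refused and the arm has not moved. Perhaps every row needs all the keys.

play_rows --plan '[{"hand": 100, "dx": -23.6, "dy": -8.2, "dz": 0, "roll": 0}]'

```text
time: 0.23
eef_pos: [0.1847, 0.6158, 0.2419]
tcp_rot: [[-0.967, 0.254, -0.001], [0.254, 0.967, 0.0], [0.001, 0.0, -1.0]]
wrist_force: [0.3, -0.6, -0.2]
opening: 0.0854
grasp_force: 0.0
```

play_rows --plan '[{"hand": 100, "dx": -23.6, "dy": -8.2, "dz": 0, "roll": 0}, {"hand": 100, "dx": -23.6, "dy": -8.2, "dz": 0, "roll": 0}, {"hand": 100, "dx": -23.6, "dy": -8.2, "dz": 0, "roll": 0}, {"hand": 100, "dx": -23.6, "dy": -8.2, "dz": 0, "roll": 0}, {"hand": 100, "dx": -23.6, "dy": -8.2, "dz": 0, "roll": 0}, {"hand": 100, "dx": -23.6, "dy": -8.2, "dz": 0, "roll": 0}, {"hand": 100, "dx": -23.6, "dy": -8.2, "dz": 0, "roll": 0}, {"hand": 100, "dx": -23.6, "dy": -8.2, "dz": 0, "roll": 0}, {"hand": 100, "dx": -23.6, "dy": -8.2, "dz": 0, "roll": 0}, {"hand": 100, "dx": -23.6, "dy": -8.2, "dz": 0, "roll": 0}, {"hand": 100, "dx": -23.6, "dy": -8.2, "dz": 0, "roll": 0}, {"hand": 100, "dx": -23.6, "dy": -8.2, "dz": 0, "roll": 0}, {"hand": 100, "dx": -23.6, "dy": -8.2, "dz": 0, "roll": 0}, {"hand": 100, "dx": -23.6, "dy": -8.2, "dz": 0, "roll": 0}, {"hand": 100, "dx": -23.6, "dy": -8.2, "dz": 0, "roll": 0}, {"hand": 100, "dx": -23.6, "dy": -8.2, "dz": 0, "roll": 0}, {"hand": 100, "dx": -23.6, "dy": -8.2, "dz": 0, "roll": 0}, {"hand": 100, "dx": -23.6, "dy": -8.2, "dz": 0, "roll": 0}, {"hand": 100, "dx": -23.6, "dy": -8.2, "dz": 0, "roll": 0}]'

```text
time: 1.82
eef_pos: [0.5815, 0.3481, 0.242]
tcp_rot: [[-0.967, 0.256, -0.0], [0.256, 0.967, -0.0], [0.0, -0.0, -1.0]]
wrist_force: [0.4, 0.8, -1.0]
opening: 0.0855
grasp_force: 0.0
```

play_rows --plan '[{"hand": 100, "dx": 0, "dy": 0, "dz": 0, "roll": 6.8}, {"hand": 100, "dx": 0, "dy": 0, "dz": 0, "roll": 6.8}, {"hand": 100, "dx": 0, "dy": 0, "dz": 0, "roll": 6.8}, {"hand": 100, "dx": 0, "dy": 0, "dz": 0, "roll": 6.8}, {"hand": 100, "dx": 0, "dy": 0, "dz": 0, "roll": 6.8}, {"hand": 100, "dx": 0, "dy": 0, "dz": 0, "roll": 6.8}, {"hand": 100, "dx": 0, "dy": 0, "dz": 0, "roll": 6.8}, {"hand": 100, "dx": 0, "dy": 0, "dz": 0, "roll": 6.8}, {"hand": 100, "dx": 0, "dy": 0, "dz": 0, "roll": 6.8}, {"hand": 100, "dx": 0, "dy": 0, "dz": 0, "roll": 6.8}, {"hand": 100, "dx": 0, "dy": 0, "dz": 0, "roll": 6.8}, {"hand": 100, "dx": 0, "dy": 0, "dz": 0, "roll": 0}, {"hand": 100, "dx": 0, "dy": 0, "dz": 0, "roll": 0}]'

```text
time: 2.9
eef_pos: [0.5805, 0.349, 0.2421]
tcp_rot: [[-0.01, 1.0, -0.0], [1.0, 0.01, -0.0], [-0.0, -0.0, -1.0]]
wrist_force: [-0.4, -0.2, -1.7]
opening: 0.0855
grasp_force: 0.0
```

```bash
python3 - <<'E'
from h import *
s=arm.state();print(s['time'],s['eef_pos'],s['tcp_rot'].round(3),s['qpos'].round(2))
c=snap('wrist','w2')['color'];cv2.imwrite('pics/w2x.png',cv2.resize(c,(800,600),interpolation=cv2.INTER_CUBIC)[:,:,::-1])
E
```

```text
2.9 [0.58051209 0.3489593  0.24208679] [[-0.01  1.   -0.  ]
 [ 1.    0.01 -0.  ]
 [-0.   -0.   -1.  ]] [0.5  0.52 1.53 0.   1.09 0.49]
```

View pics/w2x.png

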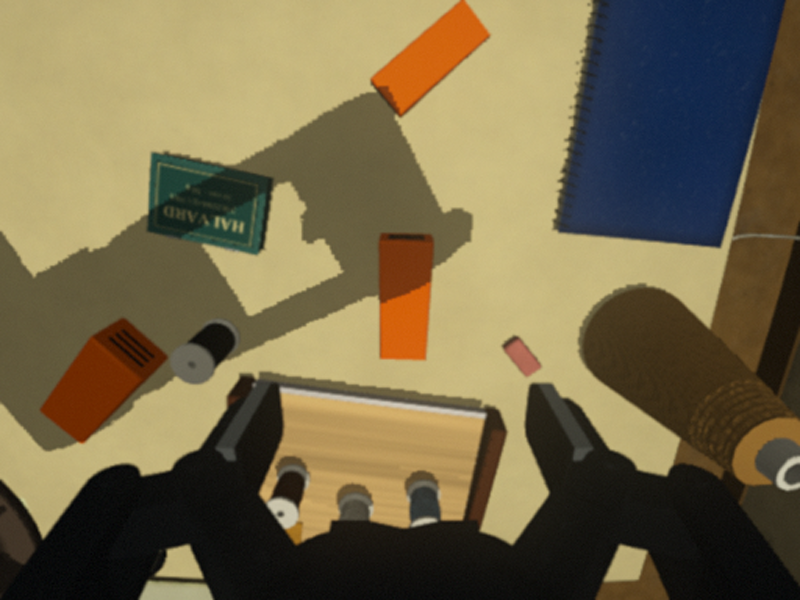

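The wrist view shows the wedge's thick end at (380,241)–(433,241), its thin end at (380,359)–(426,360), and the bright strip from (280,388) to (486,411).

```bash
python3 - <<'E'
from h import *
np.set_printoptions(precision=4,suppress=True)
k=.64
a=w('w2',np.array([(380,241),(433,241)])*k,.037);b=w('w2',np.array([(380,359),(426,360)])*k,.004);e=w('w2',np.array([(280,388),(486,411)])*k,.022)
print(a,b,e)
d=e[1]-e[0];print(np.degrees(np.arctan2(d[1],d[0])));d=a.mean(0)-b.mean(0);print(np.linalg.norm(d[:2]),np.degrees(np.arctan2(d[1],d[0])))
E
```

```text
[[0.5626 0.3659 0.037 ]
 [0.6044 0.3664 0.037 ]] [[0.5602 0.2461 0.004 ]
 [0.6039 0.2456 0.004 ]] [[0.4677 0.2238 0.022 ]
 [0.6614 0.2013 0.022 ]]
-6.614322233781052
0.12032144549496368 89.32146622752944
```

play_rows --plan '[{"hand": 100, "dx": 2, "dy": 2, "dz": 20, "roll": 0}, {"hand": 100, "dx": 0, "dy": 0, "dz": 20, "roll": 0}, {"hand": 100, "dx": 0, "dy": 0, "dz": 20, "roll": 0}, {"hand": 100, "dx": 0, "dy": 0, "dz": 20, "roll": 0}, {"hand": 100, "dx": 0, "dy": 0, "dz": 20, "roll": 0}, {"hand": 100, "dx": 0, "dy": 0, "dz": 20, "roll": 0}, {"hand": 100, "dx": 0, "dy": 0, "dz": 20, "roll": 0}, {"hand": 100, "dx": 0, "dy": 0, "dz": 20, "roll": 0}, {"hand": 100, "dx": 0, "dy": 0, "dz": 20, "roll": 0}, {"hand": 100, "dx": 0, "dy": 0, "dz": 15, "roll": 0}, {"hand": 100, "dx": 0, "dy": 0, "dz": 15, "roll": 0}, {"hand": 100, "dx": 0, "dy": 0, "dz": 10, "roll": 0}, {"hand": 100, "dx": 0, "dy": 0, "dz": 7, "roll": 0}, {"hand": 100, "dx": 0, "dy": 0, "dz": 0, "roll": 0}, {"hand": 100, "dx": 0, "dy": 0, "dz": 0, "roll": 0}]'

```text
time: 4.2
eef_pos: [0.5828, 0.3511, 0.0155]
tcp_rot: [[-0.007, 1.0, 0.0], [1.0, 0.007, 0.0], [0.0, 0.0, -1.0]]
wrist_force: [-0.3, 1.3, 0.2]
opening: 0.0856
grasp_force: 0.0
```

play_rows --plan '[{"hand": 40, "dx": 0, "dy": 0, "dz": 0, "roll": 0}, {"hand": 40, "dx": 0, "dy": 0, "dz": 0, "roll": 0}, {"hand": 40, "dx": 0, "dy": 0, "dz": 0, "roll": 0}, {"hand": 40, "dx": 0, "dy": 0, "dz": 0, "roll": 0}, {"hand": 40, "dx": 0, "dy": 0, "dz": 0, "roll": 0}, {"hand": 40, "dx": 0, "dy": 0, "dz": 0, "roll": 0}, {"hand": 40, "dx": 0, "dy": 0, "dz": 0, "roll": 0}, {"hand": 40, "dx": 0, "dy": 0, "dz": 0, "roll": 0}, {"hand": 40, "dx": 0, "dy": 0, "dz": 0, "roll": 0}, {"hand": 40, "dx": 0, "dy": 0, "dz": 0, "roll": 0}]'

```text
time: 5.03
eef_pos: [0.5831, 0.3513, 0.0164]
tcp_rot: [[-0.006, 1.0, 0.001], [1.0, 0.006, 0.001], [0.001, 0.001, -1.0]]
wrist_force: [-0.9, -1.1, 8.0]
opening: 0.0431
grasp_force: 60.7
```

play_rows --plan '[{"hand": 40, "dx": 0, "dy": 0, "dz": 0, "roll": 3.5}, {"hand": 40, "dx": 0, "dy": 0, "dz": 0, "roll": 3.4}, {"hand": 40, "dx": 0, "dy": 0, "dz": 0, "roll": 0}, {"hand": 40, "dx": 0, "dy": 0, "dz": 0, "roll": 0}]'

```text
time: 5.37
eef_pos: [0.5833, 0.3514, 0.0164]
tcp_rot: [[0.114, 0.993, 0.002], [0.993, -0.114, 0.001], [0.001, 0.001, -1.0]]
wrist_force: [0.2, -0.2, 7.9]
opening: 0.0435
grasp_force: 60.6
```

play_rows --plan '[{"hand": 40, "dx": -5, "dy": 0, "dz": 0, "roll": 0}, {"hand": 40, "dx": -5, "dy": 0, "dz": 0, "roll": 0}, {"hand": 40, "dx": -5, "dy": 0, "dz": 0, "roll": 0}, {"hand": 40, "dx": -5, "dy": 0, "dz": 0, "roll": 0}, {"hand": 40, "dx": -5, "dy": 0, "dz": 0, "roll": 0}, {"hand": 40, "dx": -5, "dy": 0, "dz": 0, "roll": 0}, {"hand": 40, "dx": -5, "dy": 0, "dz": 0, "roll": 0}, {"hand": 40, "dx": -5, "dy": 0, "dz": 0, "roll": 0}, {"hand": 40, "dx": -5, "dy": 0, "dz": 0, "roll": 0}, {"hand": 40, "dx": -5, "dy": 0, "dz": 0, "roll": 0}, {"hand": 40, "dx": -4, "dy": 0, "dz": 0, "roll": 0}, {"hand": 40, "dx": -4, "dy": 0, "dz": 0, "roll": 0}, {"hand": 40, "dx": -4, "dy": 0, "dz": 0, "roll": 0}, {"hand": 40, "dx": -4, "dy": 0, "dz": 0, "roll": 0}, {"hand": 40, "dx": -4, "dy": 0, "dz": 0, "roll": 0}, {"hand": 40, "dx": -4, "dy": 0, "dz": 0, "roll": 0}, {"hand": 40, "dx": -4, "dy": 0, "dz": 0, "roll": 0}, {"hand": 40, "dx": -4, "dy": 0, "dz": 0, "roll": 0}, {"hand": 40, "dx": -4, "dy": 0, "dz": 0, "roll": 0}, {"hand": 40, "dx": -4, "dy": 0, "dz": 0, "roll": 0}]'

```text
time: 7.03
eef_pos: [0.5736, 0.2626, 0.0164]
tcp_rot: [[0.114, 0.994, 0.003], [0.994, -0.114, 0.002], [0.002, 0.003, -1.0]]
wrist_force: [1.4, 8.4, 4.2]
opening: 0.0431
grasp_force: 60.5
```

play_rows --plan '[{"hand": 40, "dx": -4, "dy": 0, "dz": 0, "roll": 0}, {"hand": 40, "dx": -4, "dy": 0, "dz": 0, "roll": 0}, {"hand": 40, "dx": 0, "dy": 0, "dz": 0, "roll": 0}, {"hand": 40, "dx": 0, "dy": 0, "dz": 0, "roll": 0}]'

```text
time: 7.37
eef_pos: [0.5726, 0.254, 0.0164]
tcp_rot: [[0.114, 0.994, 0.002], [0.994, -0.114, 0.001], [0.001, 0.002, -1.0]]
wrist_force: [0.8, -0.0, 7.7]
opening: 0.0435
grasp_force: 60.6
```

```bash
python3 - <<'E'
from h import *
c=snap('scene','s3')['color'];d=snap('wrist','w3')['color']
a=cv2.resize(c[130:330,190:450],(780,600),interpolation=cv2.INTER_CUBIC);cv2.imwrite('pics/s3x.png',a[:,:,::-1])
E
```

```text
(no output)
```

View pics/s3x.png

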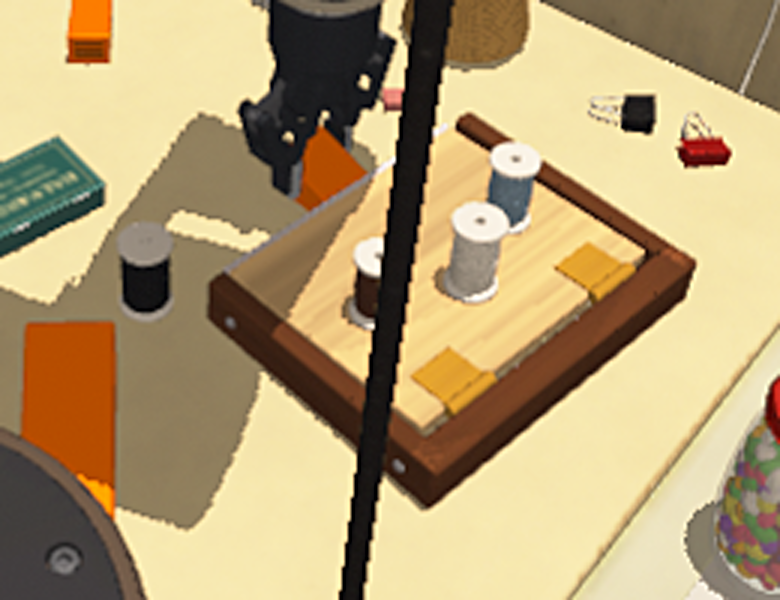

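The wedge tip is under the edge and the leaf is partly raised, still below the rails. About 21 mm remain.

play_rows --plan '[{"hand": 40, "dx": -3, "dy": 0, "dz": 0, "roll": 0}, {"hand": 40, "dx": -3, "dy": 0, "dz": 0, "roll": 0}, {"hand": 40, "dx": -3, "dy": 0, "dz": 0, "roll": 0}, {"hand": 40, "dx": -3, "dy": 0, "dz": 0, "roll": 0}, {"hand": 40, "dx": -3, "dy": 0, "dz": 0, "roll": 0}, {"hand": 40, "dx": -3, "dy": 0, "dz": 0, "roll": 0}, {"hand": 40, "dx": -2, "dy": 0, "dz": 0, "roll": 0}, {"hand": 40, "dx": 0, "dy": 0, "dz": 0, "roll": 0}, {"hand": 40, "dx": 0, "dy": 0, "dz": 0, "roll": 0}, {"hand": 40, "dx": 0, "dy": 0, "dz": 0, "roll": 0}]'

```text
time: 8.3
eef_pos: [0.5704, 0.2344, 0.0164]
tcp_rot: [[0.114, 0.994, 0.002], [0.994, -0.114, 0.001], [0.001, 0.002, -1.0]]
wrist_force: [1.0, 2.1, 6.4]
opening: 0.0431
grasp_force: 60.7
```

```bash
python3 - <<'E'
from h import *
c=snap('scene','s4')['color'];d=snap('wrist','w4')['color']
a=cv2.resize(c[150:310,230:430],(750,600),interpolation=cv2.INTER_CUBIC);cv2.imwrite('pics/s4x.png',a[:,:,::-1])
E
```

```text
(no output)
```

View pics/s4x.png

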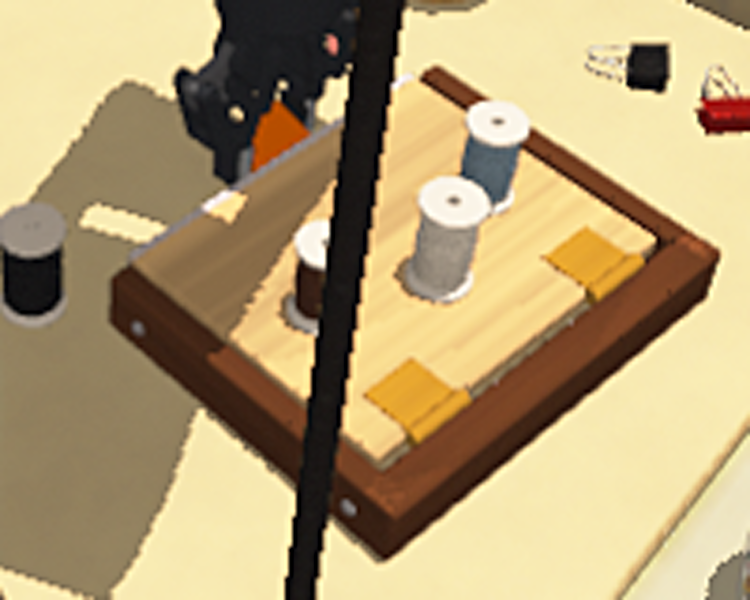

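The leaf now looks about flush with the rails (near corner at (130,262)). Next I release, back off and check.

play_rows --plan '[{"hand": 60, "dx": 0, "dy": 0, "dz": 0, "roll": 0}, {"hand": 80, "dx": 0, "dy": 0, "dz": 0, "roll": 0}, {"hand": 80, "dx": 0, "dy": 0, "dz": 0, "roll": 0}, {"hand": 80, "dx": 0, "dy": 0, "dz": 0, "roll": 0}, {"hand": 80, "dx": 0, "dy": 0, "dz": 0, "roll": 0}, {"hand": 80, "dx": 0, "dy": 0, "dz": -5, "roll": 0}, {"hand": 80, "dx": 5, "dy": 0, "dz": -10, "roll": 0}, {"hand": 80, "dx": 5, "dy": 0, "dz": -15, "roll": 0}, {"hand": 80, "dx": 10, "dy": 0, "dz": -15, "roll": 0}, {"hand": 80, "dx": 10, "dy": 0, "dz": -15, "roll": 0}, {"hand": 80, "dx": 15, "dy": 0, "dz": -15, "roll": 0}, {"hand": 80, "dx": 15, "dy": 0, "dz": -15, "roll": 0}, {"hand": 80, "dx": 15, "dy": 0, "dz": -15, "roll": 0}, {"hand": 80, "dx": 15, "dy": 0, "dz": -15, "roll": 0}, {"hand": 80, "dx": 15, "dy": 0, "dz": -15, "roll": 0}, {"hand": 80, "dx": 15, "dy": 0, "dz": -15, "roll": 0}, {"hand": 80, "dx": 0, "dy": 0, "dz": 0, "roll": 0}, {"hand": 80, "dx": 0, "dy": 0, "dz": 0, "roll": 0}]'

```text
time: 9.9
eef_pos: [0.5831, 0.354, 0.1667]
tcp_rot: [[0.112, 0.994, 0.002], [0.994, -0.112, 0.001], [0.001, 0.002, -1.0]]
wrist_force: [-0.3, -1.0, -0.3]
opening: 0.0682
grasp_force: 0.0
```

```bash
python3 - <<'E'
from h import *
c=snap('scene','s5')['color'];d=snap('wrist','w5')['color'];t=snap('top','t5')['color']
a=cv2.resize(c[165:265,250:360],(660,600),interpolation=cv2.INTER_CUBIC);cv2.imwrite('pics/s5x.png',a[:,:,::-1])
cv2.imwrite('pics/w5x.png',cv2.resize(d,(800,600),interpolation=cv2.INTER_CUBIC)[:,:,::-1])
E
```

```text
(no output)
```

View pics/s5x.png

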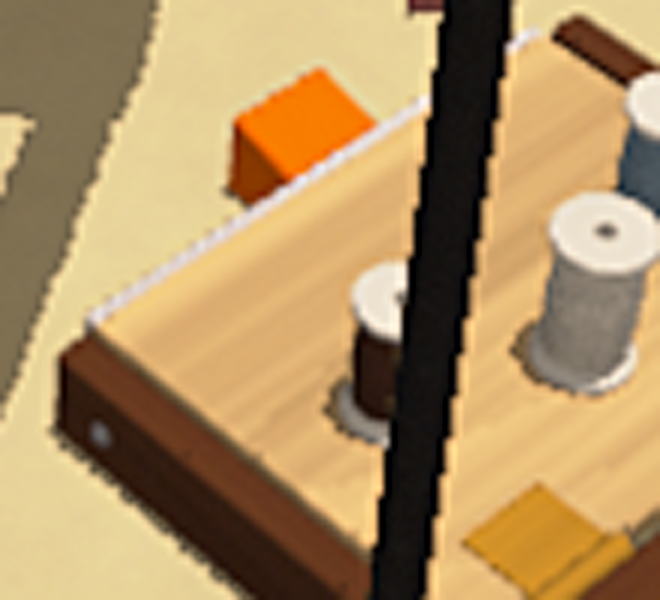

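View pics/w5x.png

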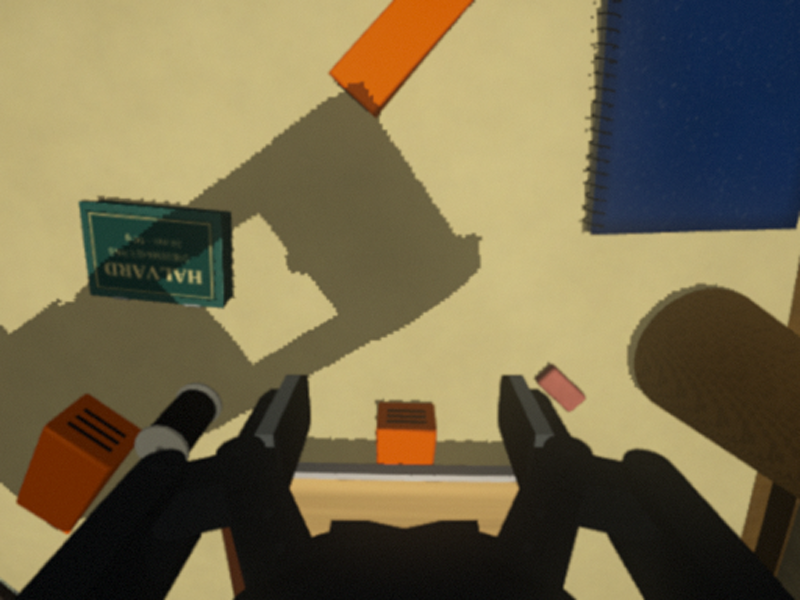

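The scene crop shows the leaf corner at (90,320) next to the rail's top front corner, about flush. The wrist view shows the wedge's top thick edge at row 413 (visible from column 376 to 437) and the wedge disappearing under the strip at row 464. Tin, eraser and spool look untouched; I check these numerically.

```bash
python3 - <<'E'
from h import *
np.set_printoptions(precision=4,suppress=True)
k=.64
h=w('w5',np.array([(406,404),(407,426),])*k,[.0,.037]);e=w('w5',np.array([(407,464)])*k,.028)
print(h,e)
# scene prediction, stand frame
X=np.array([-.116,-.9932]);Y=np.array([.9932,-.116]); O=np.array([.5347,.1087])-.016*X
c=np.load('pics/s5.npz')
def pr(p):
    q=np.r_[O+p[0]*X+p[1]*Y,p[2]]; u=cv2.projectPoints(q.reshape(1,3),c['rvec'],c['tvec'],c['intrinsics'],c['distortion'])[0].ravel(); return (u+.5-[250,165])*6-.5
print('rail in/out front top',pr([-.085,-.114,.04]),pr([-.085,-.13,.04]))
for a in (-.04,-.02,0,.02,.04):
    x,z=-.178,.006; print(a,pr([.09+x*np.cos(a)+z*np.sin(a),-.111,.034-x*-1*-np.sin(a)*-1*-1 if 0 else .034+z+.178*a]))
a=np.load('pics/t0.npz')['color'].astype(int);b=np.load('pics/t5.npz')['color'].astype(int)
d=np.abs(a-b).sum(2)
for n,(u,v) in dict(sp=(398,343),tin=(320,337),er=(403,170)).items():
    u,v=int(u*k),int(v*k);print(n,d[v-12:v+12,u-12:u+12].mean())
E
```

```text
[[0.5736 0.2477 0.    ]
 [0.5746 0.2531 0.037 ]] [[0.5703 0.2124 0.028 ]]
rail in/out front top [ 85.1539 335.6854] [ 49.6109 359.8751]
-0.04 [ 84.8655 340.5998]
-0.02 [ 85.122  333.3765]
0 [ 85.5274 326.2344]
0.02 [ 86.083 319.173]
0.04 [ 86.7897 312.1922]
sp 103.78819444444444
tin 81.91840277777777
er 86.92013888888889
```

The edge sits at wedge x ≈ -17 to -23 mm, where the wedge is 26–27.5 mm high, which gives a leaf angle of about -0.003 to -0.012 rad. The scene corner suggests up to +0.015 rad, but only to about ±0.01. Both are inside ±0.02. The wedge has not slipped (heel at y ≈ 0.250, as commanded) and the gripper is clear. I hand the job in.

```bash
python3 - <<'E'
from h import *
k=.64
print(w('w5',np.array([(157,252),(561,387)])*k,[.022,.011]).round(3))
print(arm.sign_off())
E
```

```text
[[0.424 0.394 0.022]
 [0.693 0.256 0.011]]
the job is handed in; nothing more can be done
None
```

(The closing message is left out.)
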